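# Grease the mincer drive

## Robot

A 6-joint arm with a two-finger parallel gripper is mounted at the origin on the work surface. World frame = base frame: x ahead of the robot, y to its left, z up, the work surface at z = 0. Lengths are in m, angles in rad, forces in N, time in s.
With the tool pointing down it reaches from about 0.425 to 0.95 m from the base axis. Payload 3.5 kg.
Tool frame: the origin (TCP) lies between the finger pads; the fingertips stand 17 mm ahead of it and the grasp point (between the pads) lies 2 mm behind it (finger_overhang is the distance from the TCP to the fingertips, in m); z points along the fingers, y is the line along which they close (so a half turn about z gives the same grasp; the last joint's range is limited). The gripper opens to 85 mm and grips with 20 to 120 N. Pads are 22 mm wide; open, the fingers measure 114 mm over their backs; the gripper's body (76 mm by 85 mm) begins 54 mm behind the grasp point. The pads swing forward as they close: fully open they stand 13 mm farther back than shut.
Start: joints at [1.016, 0.286, 1.577, -0, 1.279, -0.15], TCP at [0.266, 0.62, 0.248] pointing down, gripper open.
Joint ranges: [-2.77, 2.77], [-0.9, 2.22], [0.21, 2.48], [-1.53, 4.67], [0.24, 2.81], [-2.84, 2.84]. Speed limits (rad/s): [2.79, 2.79, 3.14, 3.14, 3.14, 3.14].

## Interface

Orientations are given as a unit quaternion [w, x, y, z].
In Python, from bench import * gives the robot as it stands. The module is installed in compiled form; this text tells all that it offers.
- The arm moves only by the tool play_rows, never from a script. Its argument "motion" is text: rows parted by semicolons, each of 7 numbers parted by spaces: the shift along the tool's x, y, z in units of 0.075 m (1.0 is 0.075 m), then the turn, a rotation vector about the tool's x, y, z in units of 120 degrees (1.0 is 120 degrees), then the opening, from -1 (shut) to 1 (fully open). In form: x y z ax ay az jaw; .... A call has 1 to 20 rows; each row shifts and turns the commanded pose from where the row before left it, along the tool's axes as they then stand; what a row does not reach is not made up. A row lasts 1/8 s, in which the tool goes at most 62.5 mm and 10.7 degrees, less where a joint would pass 70% of its speed; a pose out of reach is approached as far as the arm can. A call with a number of a shift or a turn outside -1 to 1 is refused whole. A call with a gripper value outside its range is refused whole. The fingers move at their own pace and stop on an object; the grip force is fixed at half the most. Time passes only in rows, so rows that do not move let the fingers close. It gives the time, the measured TCP pose, the force, the opening and the grip force at its end, in the units of the state.
- get_obs(): the state, without advancing time (a new reading comes with each control period).
- snapshot(name): name is "side" or "top"; returns (picture, depth): 420x560x3 uint8, blue, green, red; 420x560 float32, m along the optical axis (not along the pixel's ray), 0 where there is no reading.
- calibration(name): a dict with "intrinsics" (3x3 intrinsics, pixels), "xyz" and "orientation" of the camera in the world. Camera axes: x right, y up, looking along -z (the intrinsics and any distortion apply to the point x, -y, -z); pixel columns grow to the right and rows downward; lengths in m; the calibration is good to about 2 mm. A picture is of the moment at which its call begins. calibration takes no time and is no camera call.
- close_job(): hands the job in; it is judged then, once.
Trained networks look in the newest picture that a camera, given by its name, has taken for a name from the list of things; names that differ only in an ending like _2 or _b are one class to them, and where a whole thing is asked for, a point or a joint stands for the part that bears it (a point fixed in the world has none). Each returns a list of dicts, best first, with "conf" (0 to 1); they miss things now and then, are a little off and sometimes report something else, mostly with a low value. They report only what shows in the picture. A call takes as long as a camera call.
- recognise(label, camera): "extent" ([left, top, right, bottom] in pixels, round what is visible of it).
The state is a dict: "time": time; "joint_positions": joint angles; "qd": joint speeds; "effort": joint torques, N m; "tcp_pos": TCP position; "eef_rot": TCP orientation; "wrist_force": force on the tool from outside, world axes, zero at the start; "moment": the same for the moment, N m; "width": opening from 0.0 (shut) to 1.0 (fully open); "grasp_force": force on a finger pad.
Only numpy, scipy, OpenCV 4.12 (cv2) and the standard library are available. Lean on these libraries where they do the work, as an engineer would, in place of code of your own. Each camera call takes 0.05 s, during which the arm holds its last target. There are 200 camera calls.

## Task

Pull the push-type grease gun out of its upright holder and press its open coupler end squarely onto the slanted grease nipple of the mincer drive until it snaps over the nipple's head. Then push on so that the sprung collar round the nipple goes down as far as it will, and finish like that: still gripping the gun by its handle and holding it pressed home against the spring. Do not disturb the other things on the bench.

Things in the scene. Friction and masses are not known exactly. Their poses are not given: they have to be found in the camera images.
- gun: loose grease gun, a straight round tool 158 mm long, about 0.3 kg. Origin: centre of its open, flat end (coupler mouth); z runs from the mouth along the gun to the handle. Starts upright in the holder, mouth down on the holder's floor. Round: yaw means nothing. Coupler and barrel 30 mm in diameter from z 0 to 92 mm. Coupler bore 22 mm wide, 38 mm deep, narrowed by a lip to 16.4 mm over the first 4 mm
- gun_handle (a point): middle of the gun's black handle, on its axis, 129 mm from the mouth; frame as the gun. Handle 26 mm in diameter, from 100 to 158 mm; below it, from 92 to 100 mm, a steel flange 42 mm in diameter against which fingertips can push
- holder: fixed upright steel tube that holds the gun. Origin: centre of its underside, on the bench; z up. Tube 46 mm outside, 38 mm inside diameter, rim at z 75 mm, inner floor at 5 mm, foot 90 mm in diameter. Stands left or right of the drive
- drive: fixed mincer drive. Origin on the bench; z up, x from the gear case (front, near the robot) to the motor. Base plate x -110 to 150 mm, 150 mm wide; gear case x -100 to 10 mm, 130 mm wide, 72 mm high, a hub 22 mm out of its +y side; grey motor behind along x to 135 mm, top at 102 mm. The slanted boss with the nipple, 40 mm in diameter, rises from the case at x -65, y 0
- nipple: fixed grease nipple. Origin: its foot on the boss's face (drive x -65, y 0, z 85 mm); z points out along it, leaning 0.40 rad (23 degrees) from vertical to the drive's -x. Stud 13 mm wide, tapering from z 28 mm to a 6 mm tip at z 36 mm. Four sprung bulges at z 22 mm (20 mm across) give way at about 8 N; the coupler has snapped on when its mouth is at about z 13.5 mm
- collar (a joint): how far the dark sprung collar (34 mm outside, 21.6 mm inside) round the nipple's foot is pushed down along the nipple's axis by the coupler's flat end, in m: 0 up (top at nipple z 13.5 mm), 0.008 fully down (z 5.5 mm). The spring takes 2 N to start, 11 N at the bottom, and lifts it when not held
- collar_top (a point): centre of the collar's upper face, moves with the collar; z out along the nipple
- utensil_cup: bystander: loose round steel cup, 76 mm in diameter and 100 mm high, with three utensil handles up to 165 mm high. Origin: centre of its underside. It stands on the other side of the drive from the holder
- oil_tin: bystander: loose rectangular oil tin, 65 x 100 x 165 mm with a cap up to 180 mm, behind on the right. Origin: centre of its underside
- tub: bystander: loose open white plastic tub, 100 x 130 x 60 mm, with potatoes, behind on the left. Origin: centre of its underside
- mincer_plate: bystander: loose steel mincer plate, a disc 70 mm in diameter and 8 mm thick, lying flat in front of the drive. Origin: centre of its underside

How it is judged:
By the outcome, as a careful person would: the job done as asked, in the order asked, and still so for the second after the job is handed in, while the arm keeps its last pose, push and grip.
It also fails if it takes over 40 s, if anything falls off the work surface, if the arm or the gripper's body presses on something with over 40 N, if the wrist force passes 120 N, or if a joint passes its speed limit or range.

## Working session

There is one attempt and no reset: what is moved stays moved. The work goes in short steps, Python scripts to look and compute and a tool call to move; the robot and the scene stay as the last step left them, time stands still between calls to the robot, and variables do not carry over. Pictures are saved under pics/ and viewed, at most 10 in all, crops included, and the job is handed in when it is done.

Besides the shell and the picture viewer there is one more tool, called after "Request:" as a command line: name --argument value ..., lists and objects as JSON in quotes. play_rows: Moves the arm, as the interface text tells. Shifts and turns lie within -1 to 1; 1 stands for 0.075 m of shift or 120 degrees of turn. Its arguments: {"type":"object","properties":{"motion":{"type":"string"}},"required":["motion"]}

```bash
mkdir -p pics; cat > h.py <<'E'
from bench import *
import numpy as np, cv2
from scipy.spatial.transform import Rotation as R
def rot(q): return R.from_quat([q[1],q[2],q[3],q[0]])
def cloud(name,depth):
    c=calibration(name);K=np.array(c["intrinsics"])
    v,u=np.mgrid[:depth.shape[0],:depth.shape[1]]
    x=(u-K[0,2])/K[0,0];y=(v-K[1,2])/K[1,1]
    p=np.stack([x*depth,-y*depth,-depth],-1)
    return rot(c["orientation"]).apply(p.reshape(-1,3)).reshape(p.shape)+np.array(c["xyz"])
E
python3 - <<'E'
from h import *
for n in("top","side"):
    im,d=snapshot(n);cv2.imwrite(f"pics/{n}0.png",im);np.save(f"{n}0.npy",d)
    c=calibration(n);print(n,c)
    P=cloud(n,d)
    for l in("gun","gun_handle","holder","drive","nipple","collar","utensil_cup","oil_tin","tub","mincer_plate"):
        for r in recognise(l,n)[:2]:
            e=r["extent"];u,v=int((e[0]+e[2])/2),int((e[1]+e[3])/2)
            print(l,round(r["conf"],2),np.round(e).astype(int),P[v,u].round(3))
print(get_obs())
E
```

```text
top {'intrinsics': array([[451.40813825,   0.        , 282.69128238],
       [  0.        , 451.40813825, 213.21791805],
       [  0.        ,   0.        ,   1.        ]]), 'xyz': array([0.41210677, 0.0191173 , 1.13829547]), 'orientation': array([-0.69894517, -0.04802448,  0.05377919,  0.71153151])}
gun 0.84 [154 259 179 275] [0.442 0.263 0.158]
gun 0.56 [121 150 182 195] [0.689 0.344 0.005]
gun_handle 0.85 [153 255 179 273] [0.45  0.265 0.159]
holder 0.55 [157 259 178 274] [0.444 0.262 0.155]
drive 0.92 [273 129 356 239] [ 0.639 -0.068  0.074]
nipple 0.61 [306 201 315 219] [ 0.569 -0.053  0.117]
collar 0.39 [305 203 318 216] [ 0.569 -0.056  0.118]
utensil_cup 0.95 [400 221 441 254] [ 0.51  -0.337  0.003]
oil_tin 0.56 [400 135 467 186] [ 0.666 -0.325  0.167]
tub 0.93 [122 151 184 195] [0.687 0.34  0.002]
tub 0.56 [399 136 466 189] [ 0.662 -0.324  0.165]
mincer_plate 0.94 [279 264 307 293] [ 0.413 -0.014  0.008]
side {'intrinsics': array([[394.14151464,   0.        , 278.36603814],
       [  0.        , 394.14151464, 217.93518479],
       [  0.        ,   0.        ,   1.        ]]),
[... 644 characters left out ...]
16  0.008]
{'time': 1.1, 'joint_positions': array([ 1.01604462e+00,  2.86279547e-01,  1.57669886e+00, -2.21391237e-05,
        1.27861612e+00, -1.49985877e-01]), 'qd': array([ 0.00081766,  0.0001439 ,  0.00287204, -0.00170421,  0.00258413,
        0.00155814]), 'effort': array([ 2.46035488e-04, -4.05971539e+01, -2.92941856e+01, -1.26301366e-04,
        5.02728381e-04, -7.39100471e-06]), 'tcp_pos': array([0.26577641, 0.62045436, 0.24833913]), 'eef_rot': array([ 9.62594098e-06,  2.01001057e-01,  9.79591024e-01, -4.53725973e-06]), 'wrist_force': array([0.14243531, 0.43217006, 0.03852265]), 'moment': array([-0.01517478, -0.05962496, -0.00814372]), 'grasp_force': 0.0, 'width': 1.0018084690275175}
```

View pics/top0.png

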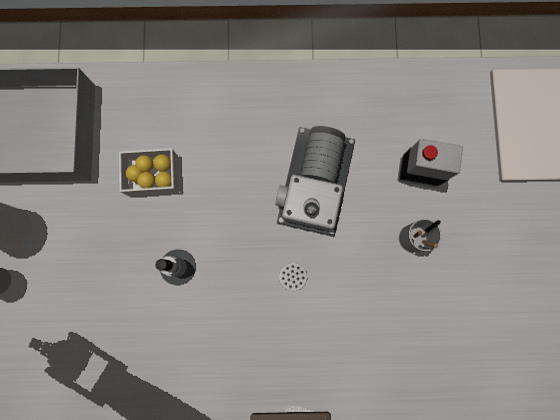

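View pics/side0.png

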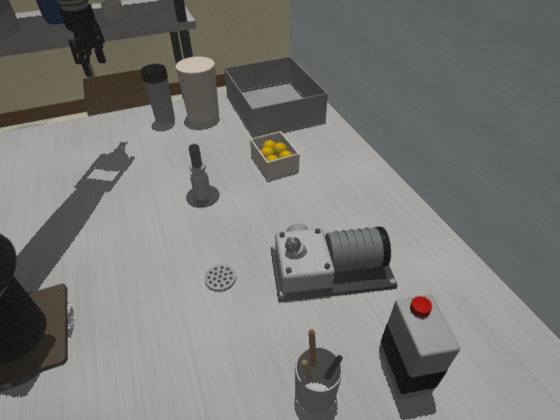

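```bash
cat > m.py <<'E'
from h import *
from scipy.optimize import least_squares
for n in("top","side"):
    d=np.load(n+"0.npy");P=cloud(n,d).reshape(-1,3);P=P[d.reshape(-1)>0]
    near=lambda x,y,r:P[np.hypot(P[:,0]-x,P[:,1]-y)<r]
    print(n,"bench z",np.median(near(.413,.1,.04)[:,2]).round(4))
    g=near(.445,.263,.05); 
    for lo,hi,r in((.107,.16,.013),(.06,.075,.0)):
        q=g[(g[:,2]>lo)&(g[:,2]<hi)]; print("  z",lo,len(q),q.mean(0).round(4))
        if r:
            s=least_squares(lambda p:np.hypot(q[:,0]-p[0]-p[2]*(q[:,2]-.13),q[:,1]-p[1]-p[3]*(q[:,2]-.13))-r,[.445,.263,0,0],loss="soft_l1",f_scale=.002)
            print("  handle axis@.13",s.x.round(4),np.sqrt(np.mean(s.fun**2)).round(4))
    print("  top of gun",np.sort(g[:,2])[-5:].round(3), g[g[:,2]>.156].mean(0).round(4))
    D=near(.64,-.07,.17)
    c=D[(D[:,2]>.066)&(D[:,2]<.078)]
    r=cv2.minAreaRect((c[:,:2]*1000).astype(np.float32));print("  case top",len(c),r)
    # model fit of case+motor heights: residual by point-to-surface distance
    def sdf(p,X):
        a=p[2];x=(X[:,0]-p[0])*np.cos(a)+(X[:,1]-p[1])*np.sin(a);y=-(X[:,0]-p[0])*np.sin(a)+(X[:,1]-p[1])*np.cos(a);z=X[:,2]
        def box(x0,x1,w,z1):
            q=np.stack([np.abs(x-(x0+x1)/2)-(x1-x0)/2,np.abs(y)-w/2,z-z1],1)
            return np.linalg.norm(np.maximum(q,0),axis=1)+np.minimum(q.max(1),0)
        B=box(-.11,.15,.15,.012);C=box(-.10,.01,.13,.072)
        u=np.array([-np.sin(.4),0,np.cos(.4)]);v=np.stack([x+.065,y,z-.085],1);t=v@u;rr=np.linalg.norm(v-t[:,None]*u,axis=1)
        cyl=lambda r,t0,t1:np.maximum(rr-r,np.maximum(t0-t,t-t1))
        N=np.minimum(np.minimum(cyl(.02,-.03,0),cyl(.017,0,.0135)),cyl(.0075,0,.034))
        return np.minimum(np.minimum(B,C),N),x,z
    X=D[(D[:,2]>.02)&(D[:,2]<.13)]
    def f(p):
        s,x,z=sdf(p,X);return np.where(x>.01,0,s)
    best=min((least_squares(f,[.63,-.06,a],loss="soft_l1",f_scale=.003,x_scale=[.01,.01,.1]) for a in(-.3,-.2,-.1)),key=lambda s:s.cost)
    p=best.x;print("  drive",p.round(4),best.cost)
    a=p[2];nf=p[:2]-.065*np.array([np.cos(a),np.sin(a)]);print("  nipple foot",nf.round(4),"tip",(nf-.036*np.sin(.4)*np.array([np.cos(a),np.sin(a)])).round(4),.085+.036*np.cos(.4))
    t=near(*nf,.05);t=t[t[:,2]>.104];print("  high pts",len(t),t.mean(0).round(4),t[t[:,2].argmax()].round(4))
E
python3 m.py
```

```text
top bench z -0.0003
  z 0.107 83 [0.4455 0.2654 0.1335]
  handle axis@.13 [0.4465 0.2746 0.0287 0.0363] 0.002
  z 0.06 65 [0.4439 0.2603 0.0687]
  top of gun [0.166 0.166 0.167 0.167 0.167] [0.4469 0.2733 0.162 ]
  case top 2338 ((658.083740234375, -67.00463104248047), (151.0486297607422, 233.8917694091797), 75.4748306274414)
  drive [ 0.6401 -0.067  -0.2371] 0.007916382737140192
  nipple foot [ 0.5769 -0.0518] tip [ 0.5633 -0.0485] 0.11815819578410386
  high pts 57 [ 0.5688 -0.0555  0.1115] [ 0.5639 -0.053   0.1196]
side bench z 0.0004
  z 0.107 189 [0.4452 0.264  0.1337]
  handle axis@.13 [0.4466 0.2741 0.004  0.0174] 0.0017
  z 0.06 120 [0.443  0.2614 0.0687]
  top of gun [0.165 0.165 0.165 0.165 0.166] [0.4461 0.2694 0.1621]
  case top 2402 ((657.0345458984375, -67.90685272216797), (153.11032104492188, 231.8395538330078), 75.9603500366211)
  drive [ 0.6392 -0.0732 -0.2461] 0.0070324587710058565
  nipple foot [ 0.5762 -0.0574] tip [ 0.5626 -0.0539] 0.11815819578410386
  high pts 61 [ 0.5662 -0.06    0.1117] [ 0.5624 -0.0548  0.1201]
```

```bash
cat >> h.py <<'E'
def delta(pos,rt,obs=None):
    o=obs or get_obs();r0=rot(o["eef_rot"])
    d=r0.inv().apply(np.array(pos)-o["tcp_pos"])/.075
    w=(r0.inv()*rt).as_rotvec()/np.radians(120)
    print("t",round(o["time"],2),"tcp",o["tcp_pos"].round(4),"F",np.round(o["wrist_force"],1),"shift",d.round(3),"turn",w.round(4))
YAW=-.242
def tool(tilt,yaw=YAW):  # tool z = -(gun z); gun leans by tilt to drive -x; tool x = -drive x when upright
    gz=np.array([-np.sin(tilt)*np.cos(yaw),-np.sin(tilt)*np.sin(yaw),np.cos(tilt)])
    z=-gz;y=np.array([-np.sin(yaw),np.cos(yaw),0]);x=np.cross(y,z)
    return R.from_matrix(np.stack([x,y,z],1))
E
python3 -c "
from h import *
print(tool(0).as_matrix().round(2),rot(get_obs()['eef_rot']).as_matrix().round(2))
delta([.4465,.274,.215],tool(0))"
```

```text
[[-0.97  0.24  0.  ]
 [ 0.24  0.97  0.  ]
 [ 0.    0.   -1.  ]] [[-0.92  0.39  0.  ]
 [ 0.39  0.92 -0.  ]
 [-0.   -0.   -1.  ]]
t 1.1 tcp [0.2658 0.6205 0.2483] F [0.1 0.4 0. ] shift [-4.034 -3.297  0.445] turn [-0.      0.     -0.0777]
```

Request:
play_rows --motion "0 0 0 0 0 -0.0777 1; -0.431 -0.4885 0 0 0 0 1; -0.431 -0.4885 0 0 0 0 1; -0.431 -0.4885 0 0 0 0 1; -0.431 -0.4885 0 0 0 0 1; -0.431 -0.4885 0.11 0 0 0 1; -0.431 -0.4885 0.11 0 0 0 1; -0.431 -0.4885 0.11 0 0 0 1; -0.431 -0.4885 0.11 0 0 0 1; 0 0 0 0 0 0 1; 0 0 0 0 0 0 1"

```text
time: 2.48
tcp_pos: [0.4466, 0.2741, 0.2156]
eef_rot: [0.0, 0.121, 0.993, 0.0]
wrist_force: [-0.4, 0.3, -0.8]
width: 1.001
grasp_force: 0.0
```

```bash
python3 -c "
from h import *
delta([.4465,.274,.124],tool(0))
im,d=snapshot('top');cv2.imwrite('pics/top1.png',cv2.resize(im[200:330,90:260],None,fx=4,fy=4))
im,d=snapshot('side');cv2.imwrite('pics/side1.png',cv2.resize(im[80:230,110:280],None,fx=4,fy=4))
a=cv2.imread('pics/top1.png');b=cv2.imread('pics/side1.png');h=min(a.shape[0],b.shape[0]);c=np.hstack([a[:h],b[:h]]);cv2.imwrite('pics/c1.png',cv2.resize(c,None,fx=.58,fy=.58))"
```

```text
t 2.48 tcp [0.4466 0.2741 0.2156] F [-0.4  0.3 -0.8] shift [ 0.002 -0.003  1.221] turn [ 0.0003  0.     -0.0003]
```

View pics/c1.png

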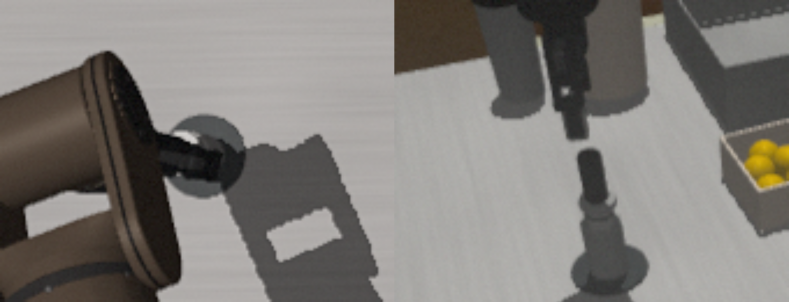

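Request:
play_rows --motion "0 0 0.3 0 0 0 1; 0 0 0.3 0 0 0 1; 0 0 0.3 0 0 0 1; 0 0 0.2 0 0 0 1; 0 0 0.12 0 0 0 1; 0 0 0 0 0 0 1"

```text
time: 3.32
tcp_pos: [0.4463, 0.2742, 0.1235]
eef_rot: [-0.0, 0.12, 0.993, -0.0]
wrist_force: [0.2, -0.5, 0.4]
width: 0.999
grasp_force: 0.0
```

Request:
play_rows --motion "0 0 0 0 0 0 -1; 0 0 0 0 0 0 -1; 0 0 0 0 0 0 -1; 0 0 0 0 0 0 -1; 0 0 0 0 0 0 -1; 0 0 0 0 0 0 -1; 0 0 0 0 0 0 -1; 0 0 0 0 0 0 -1"

```text
time: 4.32
tcp_pos: [0.4471, 0.2741, 0.1244]
eef_rot: [0.001, 0.121, 0.993, 0.0]
wrist_force: [-0.4, 0.9, 4.2]
width: 0.293
grasp_force: 58.9
```

Request:
play_rows --motion "0 0 -0.1 0 0 0 -1; 0 0 -0.2 0 0 0 -1; 0 0 -0.3 0 0 0 -1; 0 0 -0.4 0 0 0 -1; 0 0 -0.4 0 0 0 -1; 0 0 -0.4 0 0 0 -1; 0 0 -0.2 0 0 0 -1; 0 0 0 0 0 0 -1; 0 0 0 0 0 0 -1"

```text
time: 5.45
tcp_pos: [0.4458, 0.2736, 0.2721]
eef_rot: [-0.001, 0.121, 0.993, -0.001]
wrist_force: [-0.1, 0.2, -2.9]
width: 0.289
grasp_force: 59.0
```

```bash
cat > gunfit.py <<'E'
# gun axis in the tool frame from the cloud near the expected gun
from h import *
from scipy.optimize import least_squares
def gunfit(save=None):
    for n in("top","side"):
        im,d=snapshot(n);o=get_obs()
        if save:cv2.imwrite(f"pics/{save}_{n}.png",im);np.save(f"{save}_{n}.npy",d)
        P=cloud(n,d).reshape(-1,3)[d.reshape(-1)>0]
        T=rot(o["eef_rot"]).inv().apply(P-o["tcp_pos"])
        q=T[(np.hypot(T[:,0],T[:,1])<.023)&(T[:,2]>.034)&(T[:,2]<.125)]
        f=lambda p:np.hypot(q[:,0]-p[0]-p[2]*(q[:,2]-.118),q[:,1]-p[1]-p[3]*(q[:,2]-.118))-.015
        s=least_squares(f,[0,0,0,0],loss="soft_l1",f_scale=.002)
        print(n,len(q),"mouth x,y in tool, slopes",s.x.round(4),"rms",np.sqrt(np.mean(s.fun**2)).round(4),"end z",np.percentile(q[:,2],99).round(4))
if __name__=="__main__":
    gunfit("lift")
    from math import *
    f=np.array([.5766,-.0546,.085]);Rt=tool(.4);ax=-Rt.apply([0,0,1])
    delta(f+ax*(.055+.118),Rt)
E
python3 gunfit.py
```

```text
top 17 mouth x,y in tool, slopes [ 0.0006 -0.0001  0.0215 -0.0325] rms 0.0002 end z 0.1186
side 390 mouth x,y in tool, slopes [ 0.0004  0.      0.0014 -0.0003] rms 0.0011 end z 0.1174
t 5.55 tcp [0.4458 0.2736 0.2719] F [ 0.4 -0.3 -3.9] shift [-1.845 -3.829  0.37 ] turn [-9.000e-04 -1.924e-01  1.000e-04]
```

Request:
play_rows --motion "-0.1 -0.2 0 0 0 0 -1; -0.2 -0.4 0 0 0 0 -1; -0.22 -0.46 0 0 0 0 -1; -0.22 -0.46 0 0 0 0 -1; -0.22 -0.46 0 0 0 0 -1; -0.22 -0.46 0 0 0 0 -1; -0.22 -0.46 0 0 0 0 -1; -0.22 -0.46 0 0 0 0 -1; -0.22 -0.37 0 0 0 0 -1; 0 -0.1 0 0 -0.03 0 -1; 0 0 0 0 -0.05 0 -1; 0 0 0 0 -0.05 0 -1; 0 0 0 0 -0.04 0 -1; 0 0 0 0 -0.0224 0 -1; 0 0 0 0 0 0 -1; 0 0 0 0 0 0 -1"

```text
time: 7.55
tcp_pos: [0.5116, -0.0386, 0.2737]
eef_rot: [0.198, 0.119, 0.973, -0.024]
wrist_force: [-0.7, 0.5, -2.8]
width: 0.289
grasp_force: 59.3
```

```bash
cat > look.py <<'E'
from gunfit import *
import sys
gunfit(sys.argv[1])
for n,b in(("top",(150,270,250,370)),("side",(130,290,220,380))):
    im=cv2.imread(f"pics/{sys.argv[1]}_{n}.png")[b[0]:b[1],b[2]:b[3]]
    cv2.imwrite(f"pics/z_{n}.png",cv2.resize(im,(390,int(390*im.shape[0]/im.shape[1])),interpolation=cv2.INTER_CUBIC))
a,b=cv2.imread("pics/z_top.png"),cv2.imread("pics/z_side.png");h=max(a.shape[0],b.shape[0])
pad=lambda i:cv2.copyMakeBorder(i,0,h-i.shape[0],0,0,cv2.BORDER_CONSTANT)
cv2.imwrite(f"pics/{sys.argv[1]}_c.png",np.hstack([pad(a),pad(b)])[:600])
f=np.array([.5766,-.0560,.085]);Rt=tool(.4);ax=-Rt.apply([0,0,1])
delta(f+ax*(.055+.118),Rt)
E
python3 look.py near
```

```text
top 100 mouth x,y in tool, slopes [ 0.001   0.0001  0.0073 -0.0006] rms 0.0004 end z 0.1193
side 526 mouth x,y in tool, slopes [ 0.0008 -0.0003  0.0017 -0.0034] rms 0.0008 end z 0.1185
t 7.65 tcp [ 0.5119 -0.0384  0.2739] F [-0.6 -0.2 -2.7] shift [ 0.158 -0.02   0.36 ] turn [-0.0002  0.0011 -0.0001]
```

View pics/near_c.png

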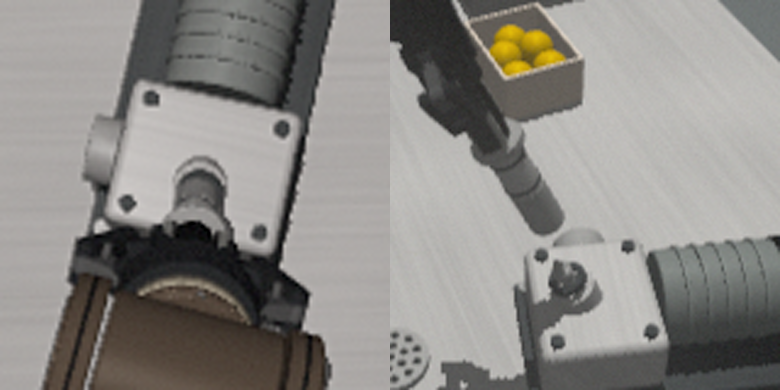

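```bash
cat > scr.py <<'E'
from h import *
Z={"top":([(151,98),(281,128),(259,232),(127,203)],3.25,250,150),"side":([(151,256),(238,246),(261,331),(168,341)],2.4375,220,130)}
for n,(pts,s,u0,v0) in Z.items():
    g=cv2.cvtColor(cv2.imread(f"pics/near_{n}.png"),cv2.COLOR_BGR2GRAY).astype(float)
    c=calibration(n);K=np.array(c["intrinsics"]);W=[]
    for a,b in pts:
        u,v=u0+(a+.5)/s-.5,v0+(b+.5)/s-.5
        for _ in range(3):
            i,j=int(round(v)),int(round(u));p=g[i-3:i+4,j-3:j+4];w=np.clip(np.percentile(p,60)-p-25,0,None)
            yy,xx=np.mgrid[i-3:i+4,j-3:j+4];u,v=(w*xx).sum()/w.sum(),(w*yy).sum()/w.sum()
        r=rot(c["orientation"]).apply([(u-K[0,2])/K[0,0],-(v-K[1,2])/K[1,1],-1]);o=np.array(c["xyz"])
        W.append((o+r*(.0735-o[2])/r[2])[:2])
    W=np.array(W);m=W.mean(0);print(n,W.round(4).tolist(),"centre",m.round(4))
    print(" sides",[np.linalg.norm(W[i]-W[i-1]).round(4) for i in range(4)])
    e=[(W[0]-W[3])+(W[1]-W[2]),];f=(W[0]-W[1])+(W[3]-W[2]);a1=np.arctan2(e[0][1],e[0][0]);a2=np.arctan2(f[1],f[0]);print(" yaw est",a1,a2-np.pi/2,a1+np.pi/2,a2)
E
python3 scr.py
```

```text
top [[0.6473, -0.025], [0.6227, -0.121], [0.5455, -0.1018], [0.5691, -0.0054]] centre [ 0.5961 -0.0633]
 sides [np.float64(0.0806), np.float64(0.0992), np.float64(0.0796), np.float64(0.0992)]
 yaw est -0.24431852888798777 -0.24610330043081552 1.3264777979069087 1.324693026364081
side [[0.5673, -0.0059], [0.6449, -0.0249], [0.6206, -0.1226], [0.5428, -0.1032]] centre [ 0.5939 -0.0641]
 sides [np.float64(0.1003), np.float64(0.0799), np.float64(0.1007), np.float64(0.0802)]
 yaw est 1.3256524703978416 1.3280516122460302 2.896448797192738 2.8988479390409267
```

```bash
cat > go.py <<'E'
from h import *
import sys
f=np.array([.5756,-.0587,.085]);Rt=tool(.4,-.2445);ax=-Rt.apply([0,0,1])
o=get_obs();r=rot(o["eef_rot"])
m=o["tcp_pos"]+r.apply([.0009,0,.118])
print("mouth in nipple frame mm",(Rt.inv().apply(m-f)*1000*[1,1,-1]).round(2),"F tool",r.inv().apply(o["wrist_force"]).round(1))
delta(f+ax*(float(sys.argv[1])/1000)-Rt.apply([.0009,0,.118]),Rt)
E
python3 go.py 45
```

```text
mouth in nipple frame mm [-11.45   4.3   81.94] F tool [ 1.5 -0.4  2.2]
t 7.65 tcp [ 0.5119 -0.0384  0.2739] F [-0.6 -0.2 -2.7] shift [ 0.15  -0.056  0.492] turn [0.0003 0.0011 0.001 ]
```

Request:
play_rows --motion "0.08 -0.028 0.1 0 0.001 0.001 -1; 0.07 -0.028 0.15 0 0 0 -1; 0 0 0.15 0 0 0 -1; 0 0 0.09 0 0 0 -1; 0 0 0 0 0 0 -1; 0 0 0 0 0 0 -1"

```text
time: 8.4
tcp_pos: [0.5149, -0.0431, 0.236]
eef_rot: [0.198, 0.119, 0.973, -0.024]
wrist_force: [-0.1, 0.2, -2.2]
width: 0.288
grasp_force: 59.3
```

```bash
python3 go.py 36; python3 look.py pre
```

```text
mouth in nipple frame mm [-0.35  0.55 45.45] F tool [1.  0.1 2. ]
t 8.4 tcp [ 0.5149 -0.0431  0.236 ] F [-0.1  0.2 -2.2] shift [ 0.003 -0.006  0.126] turn [0.0005 0.0007 0.0001]
top 93 mouth x,y in tool, slopes [0.0007 0.0003 0.0017 0.0026] rms 0.0004 end z 0.1202
side 473 mouth x,y in tool, slopes [ 0.0008  0.0001  0.0039 -0.0004] rms 0.0008 end z 0.1187
t 8.5 tcp [ 0.5149 -0.0431  0.2362] F [ 0.5  0.  -3.2] shift [ 0.012  0.03  -0.123] turn [-0.      0.0009 -0.001 ]
```

View pics/pre_c.png

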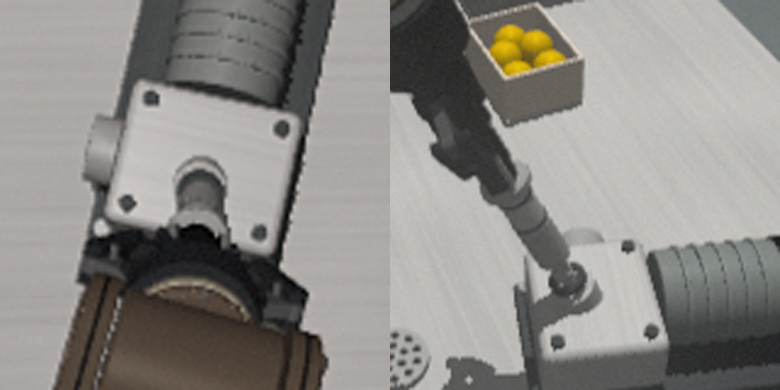

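Request:
play_rows --motion "0 -0.006 0.05 0 0 0 -1; 0 0 0.05 0 0 0 -1; 0 0 0.05 0 0 0 -1; 0 0 0.05 0 0 0 -1; 0 0 0 0 0 0 -1"

```text
time: 9.12
tcp_pos: [0.52, -0.0449, 0.2212]
eef_rot: [0.197, 0.119, 0.973, -0.024]
wrist_force: [0.5, -0.3, -2.8]
width: 0.292
grasp_force: 59.3
```

```bash
python3 go.py 27
```

```text
mouth in nipple frame mm [ 0.67  0.08 29.71] F tool [ 0.6 -0.1  2.8]
t 9.12 tcp [ 0.52   -0.0449  0.2212] F [ 0.5 -0.3 -2.8] shift [-0.009  0.     0.036] turn [ 0.0005 -0.0001  0.    ]
```

Request:
play_rows --motion "-0.004 0 0.03 0 0 0 -1; 0 0 0.03 0 0 0 -1; 0 0 0.03 0 0 0 -1; 0 0 0 0 0 0 -1"

```text
time: 9.62
tcp_pos: [0.5232, -0.0454, 0.2161]
eef_rot: [0.198, 0.119, 0.973, -0.024]
wrist_force: [-2.3, 2.0, 1.3]
width: 0.288
grasp_force: 59.8
```

```bash
python3 go.py 20
```

```text
mouth in nipple frame mm [-0.5   0.43 23.81] F tool [ 2.   1.4 -2.3]
t 9.62 tcp [ 0.5232 -0.0454  0.2161] F [-2.3  2.   1.3] shift [ 0.005 -0.003  0.051] turn [ 0.0007  0.0006 -0.    ]
```

Request:
play_rows --motion "0 0 0.03 0 0 0 -1; 0 0 0.03 0 0 0 -1; 0 0 0.03 0 0 0 -1; 0 0 0 0 0 0 -1"

```text
time: 10.12
tcp_pos: [0.5253, -0.0462, 0.2082]
eef_rot: [0.197, 0.119, 0.973, -0.024]
wrist_force: [2.1, 0.9, -7.0]
width: 0.289
grasp_force: 59.3
```

```bash
python3 go.py 14
```

```text
mouth in nipple frame mm [ 0.74  0.04 15.67] F tool [1.1 1.4 7.2]
t 10.12 tcp [ 0.5253 -0.0462  0.2082] F [ 2.1  0.9 -7. ] shift [-0.009  0.001  0.022] turn [ 0.0005 -0.0002 -0.    ]
```

Request:
play_rows --motion "-0.004 0 0.03 0 0 0 -1; 0 0 0.03 0 0 0 -1; 0 0 0.03 0 0 0 -1; 0 0 0 0 0 0 -1"

```text
time: 10.62
tcp_pos: [0.5284, -0.0471, 0.2039]
eef_rot: [0.198, 0.119, 0.973, -0.024]
wrist_force: [-5.0, 1.0, 2.4]
width: 0.285
grasp_force: 60.1
```

```bash
python3 go.py 5
```

```text
mouth in nipple frame mm [-0.73 -0.13 10.4 ] F tool [ 3.7 -0.2 -4.2]
t 10.62 tcp [ 0.5284 -0.0471  0.2039] F [-5.   1.   2.4] shift [0.009 0.002 0.072] turn [0.0002 0.0004 0.0003]
```

Request:
play_rows --motion "0.004 0 0.03 0 0 0 -1; 0 0 0.03 0 0 0 -1; 0 0 0.015 0 0 0 -1; 0 0 0 0 0 0 -1"

```text
time: 11.12
tcp_pos: [0.5306, -0.0476, 0.2007]
eef_rot: [0.198, 0.119, 0.973, -0.024]
wrist_force: [-12.3, 2.0, 12.0]
width: 0.286
grasp_force: 61.4
```

```bash
python3 go.py 5
```

```text
mouth in nipple frame mm [-1.58 -0.06  6.6 ] F tool [  6.8  -1.  -15.9]
t 11.12 tcp [ 0.5306 -0.0476  0.2007] F [-12.3   2.   12. ] shift [0.019 0.001 0.021] turn [0.0002 0.0007 0.0005]
```

Request:
play_rows --motion "0.012 0 0.015 0 0 0 -1; 0.006 0 0.015 0 0 0 -1; 0 0 0 0 0 0 -1; 0 0 0 0 0 0 -1"

```text
time: 11.62
tcp_pos: [0.5309, -0.0476, 0.2006]
eef_rot: [0.199, 0.119, 0.972, -0.024]
wrist_force: [-17.6, 3.4, 21.0]
width: 0.29
grasp_force: 62.5
```

```bash
python3 go.py 5
```

```text
mouth in nipple frame mm [-2.11 -0.01  6.37] F tool [  8.2  -1.  -26.4]
t 11.62 tcp [ 0.5309 -0.0476  0.2006] F [-17.6   3.4  21. ] shift [0.022 0.001 0.018] turn [0.0001 0.0018 0.0007]
```

```bash
python3 look.py press; python3 -c "
from h import *
o=get_obs();r=rot(o['eef_rot']);print(r.inv().apply(o['moment']).round(2),r.inv().apply(o['wrist_force']).round(1))
for l in ('gun','collar'):print(recognise(l,'side')[:1])"
```

```text
top 118 mouth x,y in tool, slopes [ 0.0014  0.0012 -0.0108  0.0238] rms 0.0015 end z 0.1249
side 495 mouth x,y in tool, slopes [ 0.0026 -0.0005  0.0148 -0.0109] rms 0.0011 end z 0.1247
t 11.72 tcp [ 0.5309 -0.0476  0.2006] F [-18.2   3.7  20.9] shift [ 0.028  0.037 -0.646] turn [-0.0003  0.0018 -0.0004]
[0.26 2.25 0.02] [  8.9  -0.8 -26.5]
[{'extent': [269.3, 197.3, 301.8, 250.0], 'conf': 0.78}]
[{'extent': [292.2, 328.6, 343.0, 413.9], 'conf': 0.62}]
```

View pics/press_c.png

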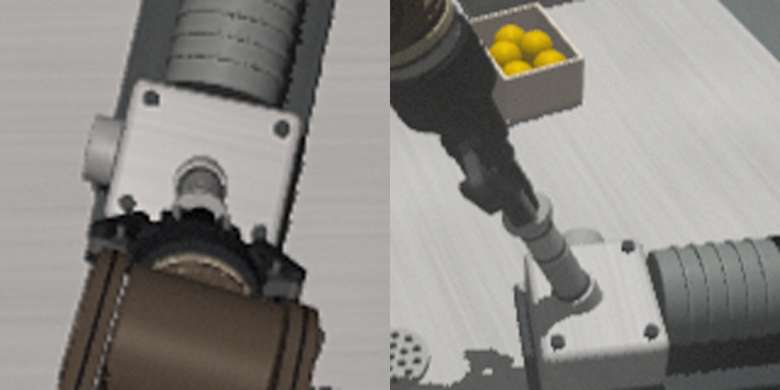

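Request:
play_rows --motion "0.015 0 0 0 0 0 -1; 0.015 0 0 0 0 0 -1; 0 0 0 0 0 0 -1; 0 0 0 0 0 0 -1"

```text
time: 12.32
tcp_pos: [0.5299, -0.0474, 0.2002]
eef_rot: [0.201, 0.119, 0.972, -0.025]
wrist_force: [-13.6, 3.3, 19.6]
width: 0.294
grasp_force: 62.4
```

```bash
python3 go.py 5; python3 gunfit.py
```

```text
mouth in nipple frame mm [-1.45 -0.05  6.44] F tool [  5.1  -0.1 -23.6]
t 12.32 tcp [ 0.5299 -0.0474  0.2002] F [-13.6   3.3  19.6] shift [0.008 0.001 0.019] turn [0.0001 0.0036 0.0005]
top 128 mouth x,y in tool, slopes [ 0.0007  0.0011 -0.0186  0.0211] rms 0.0014 end z 0.1246
side 492 mouth x,y in tool, slopes [ 0.002  -0.0005  0.0116 -0.011 ] rms 0.0011 end z 0.1249
t 12.43 tcp [ 0.5299 -0.0474  0.2002] F [-14.2   3.2  18. ] shift [ 0.015  0.055 -0.648] turn [-0.0003  0.0035 -0.0005]
```

Request:
play_rows --motion "0.01 0 0.005 0 0.003 0 -1; 0.005 0 0.005 0 0.002 0 -1; 0 0 0 0 0 0 -1; 0 0 0 0 0 0 -1; 0 0 0 0 0 0 -1"

```text
time: 13.05
tcp_pos: [0.5302, -0.0474, 0.2003]
eef_rot: [0.197, 0.119, 0.973, -0.024]
wrist_force: [-13.4, 3.7, 20.4]
width: 0.288
grasp_force: 62.4
```

```bash
python3 go.py 5; python3 gunfit.py
```

```text
mouth in nipple frame mm [-0.92 -0.03  6.43] F tool [  4.8   0.4 -24.2]
t 13.05 tcp [ 0.5302 -0.0474  0.2003] F [-13.4   3.7  20.4] shift [0.012 0.001 0.019] turn [0.0001 0.0002 0.0005]
top 121 mouth x,y in tool, slopes [ 0.0004  0.001  -0.0161  0.0217] rms 0.0015 end z 0.1249
side 487 mouth x,y in tool, slopes [ 0.0013 -0.0005  0.0039 -0.0109] rms 0.001 end z 0.1245
t 13.15 tcp [ 0.5301 -0.0474  0.2003] F [-12.7   3.   21.1] shift [ 0.023  0.055 -0.648] turn [-0.0003  0.0002 -0.0006]
```

```bash
python3 -c "
from bench import *
print(close_job())"
```

```text
the job is handed in; nothing more can be done
None
```

I pulled the gun from its holder, snapped it onto the nipple and handed the job in while still gripping it and pressing it against the collar's stop with about 27 N. Going by force and travel, since the collar could not be seen directly, it is fully down. Nothing else on the bench was touched.

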